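# Set the kiln controller to bisque and start it

## Task

The kiln is loaded for a bisque firing. Gently push the black tab of the control box's grey dial round with the fingertips (nothing needs gripping), click by click, until it rests pointing at the terracotta chip; only then press the green start button right down with a fingertip and let it come up again, leaving the dial on terracotta. Leave the tub, the beaker and the brush where they are.

Things in the scene. Friction and masses are not known exactly. Their poses are not given: they have to be found in the camera images.
- controller: grey kiln control box fixed to the bench, 210 (x) x 300 (y) x 70 mm; origin at the centre of its underside, own -x side towards the robot at yaw 0. On its flat top face, 70 mm up, sit the dial, four chips, the start button and a blank display (3 mm high, at own x +55, y +100 mm). The dial's vertical axis is at own x = 0, y = -40 mm.
- dial (a joint): dial angle, rad, anticlockwise from above; tab direction = box yaw + pi + this (0: own -x). Stops at -2.3, +2.3. Clicks into 7 places: 0, +-0.698, +-1.396, +-2.094; chips are at +-1.396, +-2.094, in any order; starts between -0.8 and 0.8. A click takes about 4 N pushed 60 mm from the axis; past half-way to the next place it springs on there by itself, ahead of the finger, damped.
- tab (a point): centre of the black upright tab (white line on top) on the grey dial, 52 mm from the axis, 24 mm above the box's top face. The tab is a fin 44 mm long (30 to 74 mm from the axis), 10 mm thick, from 5 to 43 mm above the top face. The grey disc under it: radius 46 mm, top 13 mm above the top face; low hub of radius 20 mm in its middle, 19 mm high.
- pointer (a point): the point on the box's top face that the tab points at: straight out along the tab, 92 mm from the dial axis, turning with the dial. It coincides (seen from above) with a chip's centre when the tab points exactly at that chip.
- chip_terracotta: THE TARGET: orange-brown (terracotta) round fired-clay chip fixed on the control box's top face, 28 mm across, 4 mm thick, its centre 92 mm from the dial axis; origin at the centre of its underside. It labels one firing programme; which of the four label places it takes changes from start to start.
- chip_blue: Blue round fired-clay chip fixed on the control box's top face, 28 mm across, 4 mm thick, its centre 92 mm from the dial axis; origin at the centre of its underside. It labels one firing programme; which of the four label places it takes changes from start to start.
- chip_yellow: Yellow round fired-clay chip fixed on the control box's top face, 28 mm across, 4 mm thick, its centre 92 mm from the dial axis; origin at the centre of its underside. It labels one firing programme; which of the four label places it takes changes from start to start.
- chip_charcoal: Dark grey round fired-clay chip fixed on the control box's top face, 28 mm across, 4 mm thick, its centre 92 mm from the dial axis; origin at the centre of its underside. It labels one firing programme; which of the four label places it takes changes from start to start.
- start_top (a point): centre of the top of the green round start button (32 mm across, in a black housing) at own x = -45, y = +108 mm of the box; it moves down with the button.
- start (a joint): travel of the start button, m: 0 released, 0.006 fully down (about 5 N); it springs back.
- tub: bystander: white plastic glaze tub with a red lid, 64 mm across, 75 mm tall, loose on the bench beyond the box; origin at the centre of its underside
- beaker: bystander: open terracotta beaker, 72 mm across the rim, 85 mm tall, loose on the bench to the right (-y) of the box; origin at the centre of its underside
- brush: bystander: paint brush lying loose on the bench to the left (+y) of the box; origin at the middle of its underside

How it is judged (in metres and radians):
On the way, in this order (a step that is already met when the one before it is completed fails the run):
1. the tab rests pointing at the terracotta chip (horizontal distance between pointer and chip_terracotta below 0.012 m and velocity of joint dial between -0.1 and 0.1 rad/s), for 0.2 s.
2. the start button is pressed down with the dial on terracotta (value of joint start above 0.0045 m and horizontal distance between pointer and chip_terracotta below 0.012 m and contact force between the fingers and start above 0.5 N), for 0.05 s.
At the end, for the whole second after the job is handed in: The tab points at the terracotta chip (its pointing point within 12 mm of the chip's centre) and the dial is at rest; the start button has been pressed down (at least 4.5 of its 6 mm) after that and has come up again; tub, beaker and brush are within 20 mm of where they stood (all of step 1 and value of joint start below 0.0015 m and distance of each of tub, beaker, brush from where it was at the start of the episode below 0.02 m and linear speed of each of tub, beaker, brush below 0.05 m/s); the robot touches nothing.
It fails at once if the start button is pressed while the dial is not on terracotta (value of joint start above 0.003 m and horizontal distance between pointer and chip_terracotta above 0.016 m).
It fails at once if the dial is shoved or squeezed hard (over 30 N) (contact force between the fingers and dial above 30 N).
It fails at once if the tub is lifted, carried or pushed away (distance of tub from where it was at the start of the episode above 0.02 m).
It fails at once if the beaker is lifted, carried or pushed away (distance of beaker from where it was at the start of the episode above 0.02 m).
It fails at once if the brush is lifted, carried or pushed away (distance of brush from where it was at the start of the episode above 0.02 m).
It also fails if it takes over 58 s, if anything falls off the work surface, if the arm or the gripper's body presses on something with over 40 N, if the wrist force passes 120 N, or if a joint passes its speed limit or range.

## Robot

A 6-joint arm with a two-finger parallel gripper is mounted at the origin on the work surface. World frame = base frame: x ahead of the robot, y to its left, z up, the work surface at z = 0. Lengths are in m, angles in degrees, forces in N, time in s.
With the tool pointing down it reaches from about 0.25 to 0.725 m from the base axis. Payload 9.7 kg.
Tool frame: the origin (TCP) lies between the finger pads; the fingertips stand 11 mm ahead of it and the grasp point (between the pads) lies 8 mm behind it; z points along the fingers, x is the direction in which the jaws open and shut, and the axes are right-handed (so a half turn about z gives the same grasp; the last joint's range is limited). The gripper opens to 85 mm and grips with 20 to 120 N. Pads are 22 mm wide; open, the fingers measure 114 mm over their backs; the gripper's body (76 mm by 85 mm) begins 54 mm behind the grasp point. The pads swing forward as they close: fully open they stand 13 mm farther back than shut.
Start: joints at [73.625, 4.979, 10.078, 95.1, 0, 90], TCP at [0.155, 0.528, 0.242] pointing down, gripper open.
Joint ranges: [-179.16, 179.16], [-48.56, 103.87], [-65.8, 70.77], [-126.05, 130.52], [-82.76, 87.17], [-180, 180]. Speed limits (degrees/s): [127.2, 127.2, 147.25, 180, 180, 180].

## Interface

Orientations are given as [roll, pitch, yaw] about the fixed x, y, z axes, in that order (R = Rz(yaw) Ry(pitch) Rx(roll)).
In Python, from workcell import get_obs, camera, job_done, spotter gives the robot as it stands.
- The arm moves only by the tool play_rows, never from a script. Its argument "rows" is a list of rows, each a list of 3 entries, a list of its own where there are three numbers: the closure, from 0 (fully open) to 1 (shut), then the shift along the tool's x, y, z in cm, then the turn, a rotation vector about the tool's x, y, z in degrees. In form: [[claw, [x, y, z], [wx, wy, wz]], ...]. A call has 1 to 12 rows; each row shifts and turns the pose as measured when the row begins, along the tool's axes as they then stand; what a row does not reach is not made up. A row lasts 1/10 s, in which the tool goes at most 50 mm and 8.59 degrees, less where a joint would pass 70% of its speed; a pose out of reach is approached as far as the arm can. A call is refused whole if a number of a shift passes 5 or a number of a turn 8.59, either way. A call with a gripper value outside its range is refused whole. The fingers move at their own pace and stop on an object; "newtons" is the grip in N (left out, the last holds). Time passes only in rows, so rows that do not move let the fingers close. It gives the time, the measured TCP pose, the force and the opening at its end, in the units of the state.
- get_obs(): the state, without advancing time (a new reading comes with each control period).
- camera(name): name is "scene" or "side" or "wrist"; returns a dict with "img" (384x512x3 uint8, red, green, blue), "intrinsics" (3x3 intrinsics, pixels), "k1" (the pictures are not rectified: a ray, as slopes to the right and down, at radius r is drawn at 1 + k1 r^2 times it, then the intrinsics apply), "xyz" and "orientation" of the camera in the world. Camera axes: x right, y down, z forward; pixel columns grow to the right and rows downward; lengths in m; the calibration is good to about 2 mm. A picture is of the moment at which its call begins. There is no depth.
- job_done(): hands the job in, once; it reports no verdict.
Trained networks look in a picture, given as the dict that the camera call returned (one of the last four; its "shot" number tells which), for a name from the list of things; names that differ only in an ending like _2 or _b are one class to them, and where a whole thing is asked for, a point or a joint stands for the part that bears it (a point fixed in the world has none). Each returns a list of dicts, best first, with "confidence" (0 to 1); they miss things now and then, are a little off and sometimes report something else, mostly with a low value. They report only what shows in the picture. A call takes as long as a camera call.
- spotter.spot_in(picture, thing): "point" ([x, y, z] in m, in world coordinates, good to about 4 mm: the middle of the surface that is visible of it).
- spotter.trace(picture, thing): "pixels" (384x512 bool, what is visible of it).
The state is a dict: "time": time; "q": joint angles; "qd": joint speeds; "joint_efforts": joint torques, N m; "ee_pos": TCP position; "tcp_rot": TCP orientation; "wrist_force": force on the tool from outside, world axes, zero at the start; "torque": the same for the moment, N m; "opening": finger opening in m.
Only numpy, scipy, OpenCV 4.12 (cv2) and the standard library are available. Lean on these libraries where they do the work, as an engineer would, in place of code of your own. Each camera call takes 0.05 s, during which the arm holds its last target.

## Working session

There is one attempt and no reset: what is moved stays moved. The work goes in short steps, Python scripts to look and compute and a tool call to move; the robot and the scene stay as the last step left them, time stands still between calls to the robot, and variables do not carry over. Pictures are saved under pics/ and viewed, and the job is handed in when it is done.

Besides the shell and the picture viewer there is one more tool, called after "Call:" by a JSON object that holds its "api" and its "payload", one argument or row to a line. play_rows: Moves the arm, as the interface text tells. Its arguments: {"type":"object","properties":{"rows":{"type":"array","items":{"type":"array"}},"newtons":{"type":"number"}},"required":["rows"]}

```bash
mkdir -p pics; ls
cat > h.py <<'E'
import numpy as np, cv2, json
from workcell import get_obs, camera, job_done, spotter
def save(p,n): cv2.imwrite('pics/'+n+'.png', p['img'][:,:,::-1])
E
python3 - <<'E'
from h import *
o=get_obs(); print({k:np.round(v,3).tolist() for k,v in o.items()})
for c in ['scene','side']:
    p=camera(c); save(p,c+'0'); print(c,p['xyz'],p['orientation'],p['intrinsics'],p['k1'])
    for t in ['controller','tab','dial','chip_terracotta','chip_blue','chip_yellow','chip_charcoal','start_top','tub','beaker','brush']:
        r=spotter.spot_in(p,t); print(t,[(np.round(x['point'],3).tolist(),round(x['confidence'],2)) for x in r[:2]])
E
```

```text
pics
{'time': 0.0, 'q': [73.623, 5.011, 10.035, 95.099, -0.002, 90.0], 'qd': [-0.006, 0.071, 0.007, 0.058, -0.021, 0.029], 'joint_efforts': [0.001, -52.038, 46.482, 0.016, -0.0, -0.0], 'ee_pos': [0.155, 0.527, 0.242], 'tcp_rot': [179.998, 0.075, 73.623], 'wrist_force': [0.193, -0.824, 0.048], 'torque': [-0.023, 0.047, 0.024], 'opening': 0.086}
scene [1.48000149 0.31218561 0.68473124] [-125.38584531    0.15642775  107.5240108 ] [[481.56948976   0.         254.92789794]
 [  0.         481.56948976 194.40707995]
 [  0.           0.           1.        ]] -0.19375431566171605
controller [([0.632, -0.017, 0.069], 0.87)]
tab [([0.576, -0.076, 0.085], 0.58)]
dial [([0.568, -0.076, 0.082], 0.56)]
chip_terracotta [([0.578, 0.014, 0.076], 0.39)]
chip_blue [([0.633, -0.01, 0.076], 0.53)]
chip_yellow [([0.528, -0.162, 0.064], 0.63), ([0.628, -0.016, 0.07], 0.15)]
chip_charcoal [([0.59, -0.167, 0.075], 0.51)]
start_top [([0.571, 0.079, 0.092], 0.53)]
tub [([0.76, -0.083, 0.045], 0.59), ([0.573, -0.077, 0.085], 0.47)]
beaker [([0.544, -0.263, 0.068], 0.85)]
brush [([0.664, 0.222, 0.019], 0.74)]
side [ 0.61124214 -0.48403555  0.61946289] [-134.85318359    0.18987349   -5.31179307] [[366.03494669   0.         262.79741187]
 [  0.         366.03494669 188.35241491]
 [  0.           0.           1.        ]] -0.03213471331943748
controller [([0.569, -0.093, 0.069], 0.72)]
tab [([0.559, -0.092, 0.087], 0.92)]
dial [([0.559, -0.092, 0.082], 0.71)]
chip_terracotta [([0.63, -0.013, 0.076], 0.61)]
chip_blue [([0.738, -0.111, 0.065], 0.64)]
chip_yellow [([0.524, -0.166, 0.073], 0.49)]
chip_charcoal [([0.579, -0.169, 0.07], 0.77)]
start_top [([0.563, 0.071, 0.088], 0.66)]
tub []
beaker [([0.518, -0.259, 0.055], 0.73)]
brush [([0.644, 0.209, 0.02], 0.93)]
```

View pics/scene0.png

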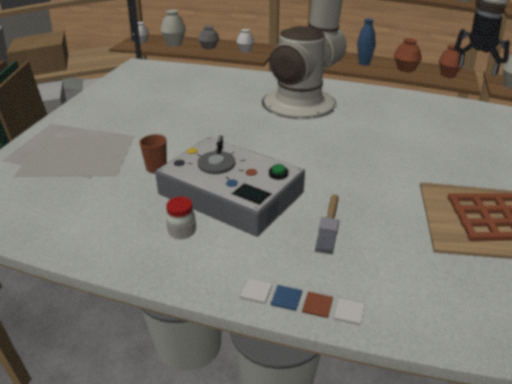

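View pics/side0.png

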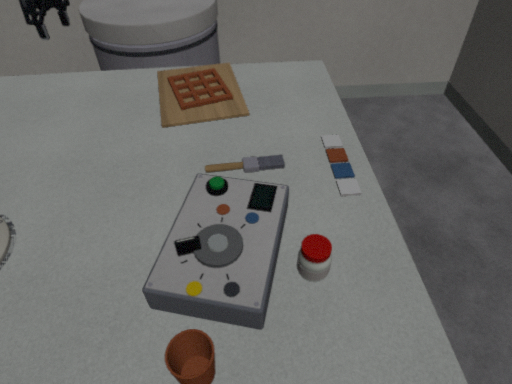

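The side picture shows terracotta at (223,210), blue (252,218), yellow (194,288), charcoal (232,289), button (217,184) and tab (188,245). So terracotta should be at −1.396. Next I'll fit the box pose to these pixels in both views.

```bash
cat >> h.py <<'E'
from scipy.spatial.transform import Rotation as Rot
from scipy.optimize import least_squares
def proj(p,X):
    R=Rot.from_euler('xyz',p['orientation'],degrees=True).as_matrix()
    c=(np.atleast_2d(X)-p['xyz'])@R; s=c[:,:2]/c[:,2:]
    s=s*(1+p['k1']*(s**2).sum(1,keepdims=True)); K=p['intrinsics']
    return s@K[:2,:2].T+K[:2,2]
def cen(m): ys,xs=np.nonzero(m); return np.array([xs.mean(),ys.mean()])
def chip(a): return [-.092*np.cos(a),-.04-.092*np.sin(a),.074]
def toW(P,q):
    P=np.atleast_2d(P); c,s=np.cos(q[2]),np.sin(q[2])
    return np.c_[q[0]+c*P[:,0]-s*P[:,1],q[1]+s*P[:,0]+c*P[:,1],P[:,2]]
MOD={'chip_terracotta':chip(-1.396),'chip_blue':chip(-2.094),'chip_yellow':chip(1.396),'chip_charcoal':chip(2.094)}
E
python3 - <<'E'
from h import *
obs=[];ps={}
hand={'side':{'chip_terracotta':(223,210),'chip_blue':(252,218),'chip_yellow':(194,288),'chip_charcoal':(232,289)},
'scene':{'chip_terracotta':(251,172),'chip_blue':(232,183),'chip_yellow':(192,151),'chip_charcoal':(179,163)}}
for c in ['scene','side']:
    p=camera(c)
    for t in MOD:
        h=np.array(hand[c][t]); r=[cen(x['pixels']) for x in spotter.trace(p,t)]
        r=[x for x in r if np.linalg.norm(x-h)<5]; u=r[0] if r else h
        obs.append((c,p,t,u)); print(c,t,np.round(u,1),bool(r))
    ps[c]=p
    for t in ['tab','start_top','dial']:
        r=spotter.trace(p,t); print(c,t,[(np.round(cen(x['pixels']),1),x['pixels'].sum()) for x in r[:2]])
f=lambda q: np.concatenate([(proj(p,toW(MOD[t],q))[0]-u) for c,p,t,u in obs])
s=least_squares(f,[.6,-.03,0],loss='soft_l1'); q=s.x
print(q,np.degrees(q[2])); print(np.round(f(q).reshape(-1,2),1))
json.dump(q.tolist(),open('q.json','w'))
def draw(p,n,a):
    im=cv2.resize(p['img'][:,:,::-1],None,fx=3,fy=3,interpolation=cv2.INTER_CUBIC)
    pts=[MOD[t] for t in MOD]+[[-.045,.108,.086],[0,-.04,.083]]+[[sx*.105,sy*.15,.07] for sx in(-1,1) for sy in (-1,1)]
    for r in(.03,.074): pts.append([-r*np.cos(a),-.04-r*np.sin(a),.113])
    for u in proj(p,toW(pts,q)): cv2.circle(im,tuple(int(v) for v in u*3+1),3,(255,0,255),-1)
    return im
a=0
for c,(x,y) in {'scene':(140,120),'side':(140,160)}.items():
    cv2.imwrite(f'pics/fit_{c}.png',draw(ps[c],c,a)[y*3:y*3+520,x*3:x*3+560])
print('dial axis',toW([0,-.04,.07],q),'start',toW([-.045,.108,.07],q))
E
```

```text
scene chip_terracotta [250.9 172. ] True
scene chip_blue [231.3 182.7] True
scene chip_yellow [192 151] False
scene chip_charcoal [178.9 162.2] True
scene tab [(array([216.5, 159.9]), np.int64(793)), (array([180.2, 217.7]), np.int64(1112))]
scene start_top [(array([277.8, 168.9]), np.int64(112))]
scene dial [(array([216.3, 160.5]), np.int64(730)), (array([327.7, 229.4]), np.int64(910))]
side chip_terracotta [223 210] False
side chip_blue [251.5 217.6] True
side chip_yellow [193.7 288.7] True
side chip_charcoal [231.1 289. ] True
side tab [(array([212.8, 245.8]), np.int64(2092))]
side start_top [(array([215.8, 182.8]), np.int64(156)), (array([249.6, 164.2]), np.int64(877))]
side dial [(array([212.6, 245.4]), np.int64(2115))]
[ 0.57595045 -0.04017756 -0.28770814] -16.484462405336018
[[-0.8 -0.6]
 [-0.6 -0.5]
 [-0.8 -1. ]
 [-0.8 -0.2]
 [-0.3 -1.6]
 [ 0.3 -0.6]
 [-0.2 -0.8]
 [ 0.1 -0.4]]
dial axis [[ 0.56460023 -0.07853343  0.07      ]] start [[0.56344567 0.07615227 0.07      ]]
```

View pics/fit_side.png

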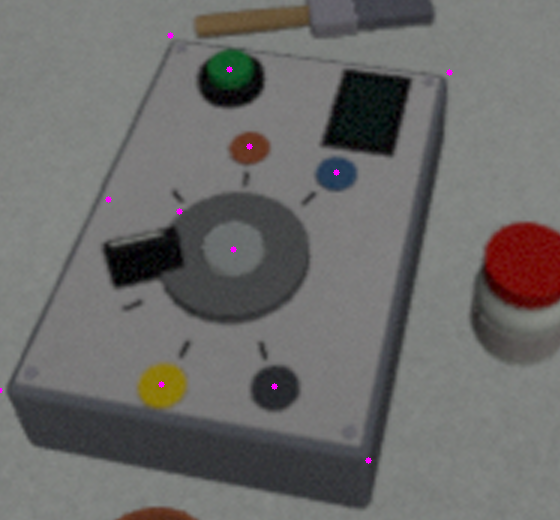

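View pics/fit_scene.png

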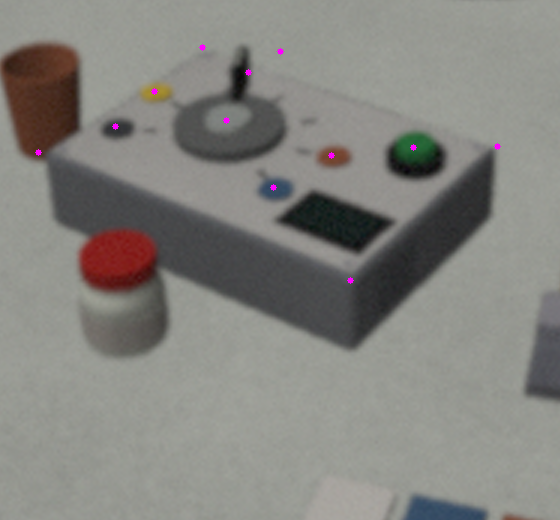

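The fit is good, within about 1 px. The tab isn't at 0 as drawn, so I'll estimate its angle from the ends of its top edge.

Run:
```python
from h import *
q=json.load(open('q.json'))
p=camera('side'); save(p,'side1')
im=cv2.resize(p['img'][:,:,::-1],None,fx=6,fy=6,interpolation=cv2.INTER_CUBIC)
col=[(255,0,255),(0,255,0),(0,255,255),(255,255,0)]
for a,c in zip((0.,.2,.4,.698),col):
    o=lambda r,w,z:[-r*np.cos(a)+w*np.sin(a),-.04-r*np.sin(a)-w*np.cos(a),.07+z]
    P=[o(.03,-.005,.043),o(.074,-.005,.043),o(.074,.005,.043),o(.03,.005,.043)]
    cv2.polylines(im,[(proj(p,toW(P,q))*6+3).astype(int)],True,c,1)
    P=[o(.03,.005,.005),o(.074,.005,.005)]
    cv2.polylines(im,[(proj(p,toW(P,q))*6+3).astype(int)],True,c,1)
cv2.imwrite('pics/tab.png',im[200*6:285*6,150*6:250*6])
```

```text
(no output)
```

View pics/tab.png

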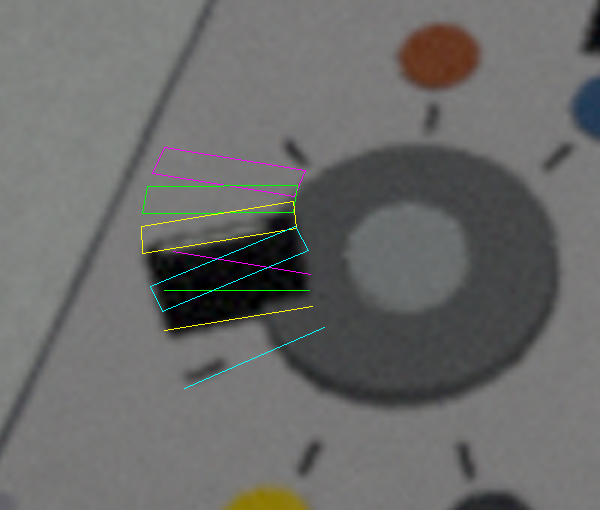

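The tab rests at about +0.42 rad, so it has to go clockwise (towards own +y) to −1.396. The tool axes already line up with the box, with tool x along own y and tool y along own x. I'll shut the gripper and go to a spot behind the tab.

```bash
cat >> h.py <<'E'
q=json.load(open('q.json')) if __import__('os').path.exists('q.json') else None
def own(W):
    c,s=np.cos(q[2]),np.sin(q[2]); d=np.array(W)[:2]-q[:2]; return np.array([c*d[0]+s*d[1],-s*d[0]+c*d[1]])
def delta(x,y,z):
    o=get_obs(); R=Rot.from_euler('xyz',o['tcp_rot'],degrees=True).as_matrix()
    w=toW([x,y,z],q)[0]; return np.round(100*(w-o['ee_pos'])@R,2)
def fc(a,gap,r=.055):
    # centre of closed fingers (29 x 22) behind tab, own frame
    t=np.array([-np.sin(a),np.cos(a)]);u=np.array([-np.cos(a),-np.sin(a)])
    h=.0145*abs(t[1])+.011*abs(t[0]); return np.array([0,-.04])+r*u-(.005+h+gap)*t
E
python3 - <<'E'
from h import *
c=fc(.42,.02); print(c, delta(*c,.18), delta(*c,.108), own(get_obs()['ee_pos']))
for a in np.arange(.42,-1.5,-.1): print(round(a,2),np.round(100*fc(a,0),2))
E
```

```text
[-0.03279826 -0.10143869] [-52.76  53.09   6.23] [-52.76  53.09  13.43] [-0.56474222  0.42509023]
0.42 [-4.1  -8.32]
0.32 [-4.52 -7.84]
0.22 [-4.9 -7.3]
0.12 [-5.21 -6.71]
0.02 [-5.46 -6.08]
-0.08 [-5.64 -5.59]
-0.18 [-5.79 -5.1 ]
-0.28 [-5.89 -4.59]
-0.38 [-5.94 -4.05]
-0.48 [-5.94 -3.5 ]
-0.58 [-5.87 -2.92]
-0.68 [-5.73 -2.34]
-0.78 [-5.53 -1.77]
-0.88 [-5.26 -1.21]
-0.98 [-4.91 -0.67]
-1.08 [-4.49 -0.16]
-1.18 [-4.01  0.3 ]
-1.28 [-3.46  0.7 ]
-1.38 [-2.86  1.05]
-1.48 [-2.22  1.32]
```

Call:
{"api": "play_rows", "payload": {
  "rows": [
    [1,[-3,3,0],[0,0,0]],
    [1,[-3.5,3.5,0],[0,0,0]],
    [1,[-3.5,3.5,0],[0,0,0]],
    [1,[-3.5,3.5,0],[0,0,0]],
    [1,[-3.5,3.5,0],[0,0,0]],
    [1,[-3.5,3.5,0],[0,0,0]],
    [1,[-3.5,3.5,0],[0,0,0]],
    [1,[-3.5,3.5,0],[0,0,0]],
    [1,[-3.5,3.5,0],[0,0,0]],
    [1,[-3.5,3.5,0],[0,0,0]],
    [1,[-3.5,3.5,0],[0,0,0]],
    [1,[-3,3,0],[0,0,0]]
  ],
  "newtons": 20
}}

```text
time: 3.25
ee_pos: [0.4355, 0.0125, 0.2421]
tcp_rot: [179.7, -0.1, 74.2]
wrist_force: [0.2, 1.0, -0.2]
opening: -0.0001
```

Run:
```python
from h import *
c=fc(.42,.02); print(delta(*c,.18)); o=get_obs(); print(o['q'],o['tcp_rot'],o['opening'],o['ee_pos'])
```

```text
[-11.37  11.51   6.25]
[ 1.62262308e+00 -1.09113784e+01 -5.16274184e+00  9.53878353e+01
  4.29266555e-02  1.74245508e+01] [ 1.79668609e+02 -1.48997299e-01  7.41986383e+01] -0.00014794439330607562 [0.43550762 0.01254229 0.24209717]
```

Call:
{"api": "play_rows", "payload": {
  "rows": [
    [1,[-3.3,3.3,1],[0,0,0.6]],
    [1,[-3.3,3.3,1.5],[0,0,0]],
    [1,[-3,3,1.5],[0,0,0]],
    [1,[-2,2,1.5],[0,0,0]],
    [1,[0,0,0],[0,0,0]]
  ]
}}

```text
time: 3.75
ee_pos: [0.5182, -0.1426, 0.1859]
tcp_rot: [179.5, -0.2, 73.2]
wrist_force: [-0.4, 0.2, -1.6]
opening: 0.0
```

Run:
```python
from h import *
c=fc(.42,.02); print(delta(*c,.108)); o=get_obs(); print(o['tcp_rot'],o['ee_pos'])
for n in ['side','wrist']: p=camera(n); save(p,n+'2')
```

```text
[ 1.29 -0.72  7.79]
[179.49673766  -0.18582187  73.21043123] [ 0.51816581 -0.14256617  0.18589256]
```

View pics/side2.png

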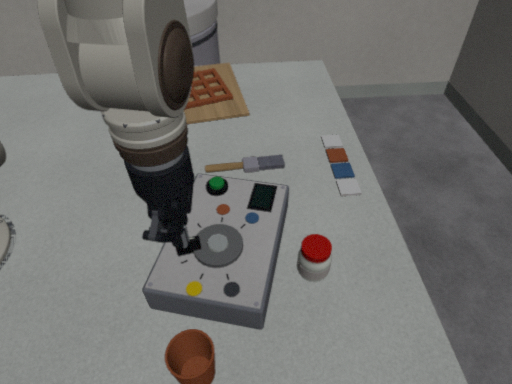

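View pics/wrist2.png

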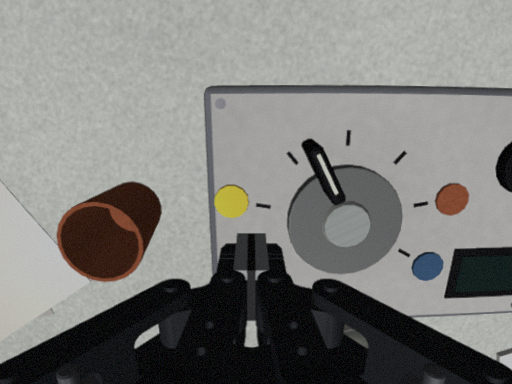

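The wrist view shows the tab at (325,175), between the 0 mark (348,137) and the +0.698 mark (293,158), which agrees with about 0.4. The fingers are behind it, so I'll go down.

Call:
{"api": "play_rows", "payload": {
  "rows": [
    [1,[0.3,-0.2,2.5],[0.4,0,-0.4]],
    [1,[0.3,-0.2,2.5],[0,0,0]],
    [1,[0,0,1.8],[0,0,0]],
    [1,[0,0,0],[0,0,0]]
  ]
}}

```text
time: 4.25
ee_pos: [0.5164, -0.1294, 0.1231]
tcp_rot: [179.4, -0.3, 73.9]
wrist_force: [-0.5, -0.3, 0.2]
opening: 0.0001
```

Run:
```python
from h import *
o=get_obs(); print(o['tcp_rot'],o['ee_pos'],own(o['ee_pos']),delta(*fc(.42,.0),.108),delta(*fc(.22,.0),.108))
```

```text
[179.43389189  -0.27315394  73.94208977] [ 0.51642807 -0.12942941  0.12312379] [-0.03175013 -0.10247309] [ 1.93 -0.92  1.51] [ 2.95 -1.72  1.51]
```

Call:
{"api": "play_rows", "payload": {
  "rows": [
    [1,[0,0,1.5],[0.5,0.3,0]],
    [1,[0,0,0.3],[0,0,0]],
    [1,[0.5,-0.3,0],[0,0,0]],
    [1,[0.5,-0.3,0],[0,0,0]],
    [1,[0.5,-0.3,0],[0,0,0]],
    [1,[0.5,-0.3,0],[0,0,0]],
    [1,[0,0,0],[0,0,0]]
  ]
}}

```text
time: 4.95
ee_pos: [0.5117, -0.1036, 0.1096]
tcp_rot: [179.6, -0.6, 74.1]
wrist_force: [0.4, -0.1, -0.0]
opening: -0.0001
```

Run:
```python
from h import *
o=get_obs(); print(o['tcp_rot'],o['ee_pos'],own(o['ee_pos']),delta(*fc(.42,.0),.108),delta(*fc(.22,.0),.108))
for n in ['side','wrist']: p=camera(n); save(p,n+'3')
```

```text
[179.57050663  -0.59619249  74.06759677] [ 0.51169881 -0.10363024  0.10959561] [-0.04360565 -0.0790763 ] [-0.41  0.26  0.16] [ 0.61 -0.53  0.16]
```

View pics/wrist3.png

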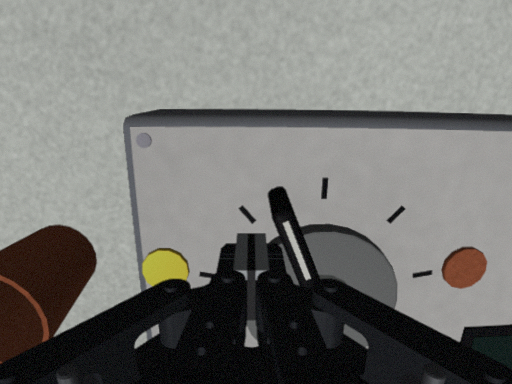

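View pics/side3.png

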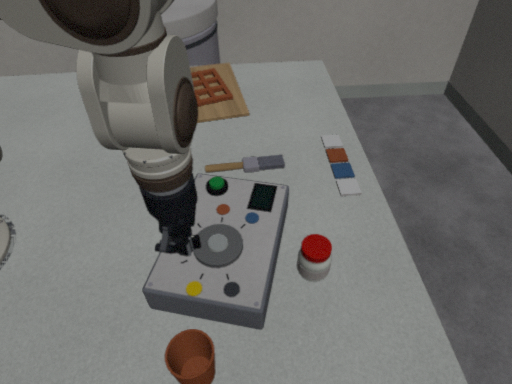

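Call:
{"api": "play_rows", "payload": {
  "rows": [
    [1,[0.5,-0.35,0],[0,0.2,0]],
    [1,[0.5,-0.3,0],[0,0.2,0]],
    [1,[0.5,-0.3,0],[0,0,0]],
    [1,[0,0,0],[0,0,0]],
    [1,[0,0,0],[0,0,0]]
  ]
}}

```text
time: 5.55
ee_pos: [0.5066, -0.0858, 0.1099]
tcp_rot: [179.5, -1.0, 74.0]
wrist_force: [0.6, 0.4, 0.1]
opening: 0.0001
```

Run:
```python
from h import *
o=get_obs(); print(o['tcp_rot'],o['ee_pos'],own(o['ee_pos']),delta(*fc(0,.0),.108))
for n in ['wrist']: p=camera(n); save(p,n+'4')
```

```text
[179.53523142  -1.04193463  74.03262734] [ 0.50660562 -0.08580526  0.10987428] [-0.05354742 -0.06342922] [ 0.39 -0.14  0.19]
```

View pics/wrist4.png

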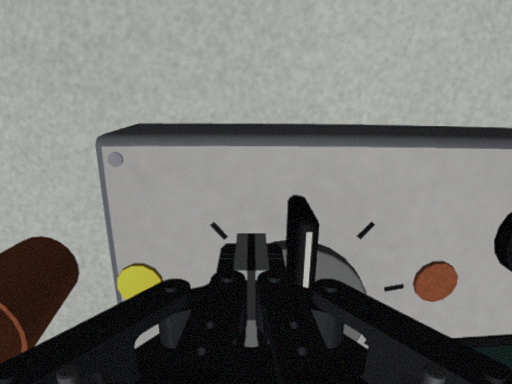

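The tab has clicked to 0. Now for the next click.

Call:
{"api": "play_rows", "payload": {
  "rows": [
    [1,[0.5,-0.2,0.1],[0,-0.3,0]],
    [1,[0.5,-0.1,0],[0,-0.3,0]],
    [1,[0.5,-0.1,0],[0,0,0]],
    [1,[0.5,-0.1,0],[0,0,0]],
    [1,[0.4,0,0],[0,0,0]],
    [1,[0,0,0],[0,0,0]],
    [1,[0,0,0],[0,0,0]]
  ]
}}

```text
time: 6.3
ee_pos: [0.5091, -0.0619, 0.1088]
tcp_rot: [179.4, 0.0, 73.9]
wrist_force: [-0.5, 0.2, 0.1]
opening: 0.0003
```

Run:
```python
from h import *
o=get_obs(); print(o['tcp_rot'],o['ee_pos'],own(o['ee_pos']),o['wrist_force'])
for n in ['wrist']: p=camera(n); save(p,n+'5')
```

```text
[1.79406455e+02 1.50700640e-03 7.38767250e+01] [ 0.50907157 -0.06191224  0.10875323] [-0.05796261 -0.03981855] [-0.48966912  0.16114534  0.14564327]
```

View pics/wrist5.png

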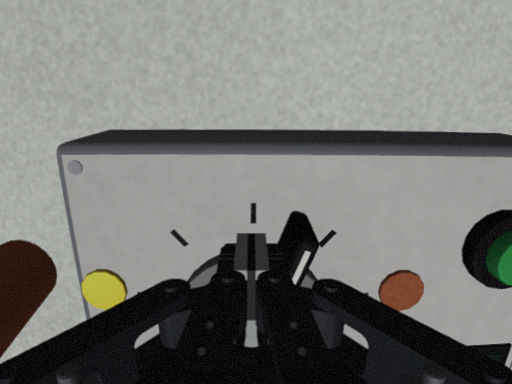

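```bash
cat >> h.py <<'E'
def overlay(p,angs,name,crop=None):
    im=cv2.resize(p['img'][:,:,::-1],None,fx=4,fy=4,interpolation=cv2.INTER_CUBIC)
    col=[(255,0,255),(0,255,0),(0,255,255),(255,255,0)]
    for a,c in zip(angs,col):
        o=lambda r,w,z:[-r*np.cos(a)+w*np.sin(a),-.04-r*np.sin(a)-w*np.cos(a),.07+z]
        P=[o(.03,-.005,.043),o(.074,-.005,.043),o(.074,.005,.043),o(.03,.005,.043)]
        cv2.polylines(im,[(proj(p,toW(P,q))*4+2).astype(int)],True,c,1)
    x,y,w,h=crop; cv2.imwrite('pics/'+name+'.png',im[y*4:(y+h)*4,x*4:(x+w)*4])
E
python3 - <<'E'
from h import *
p=camera('wrist'); overlay(p,(-.3,-.5,-.698),'ov5',(200,180,180,140))
E
```

```text
(no output)
```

View pics/ov5.png

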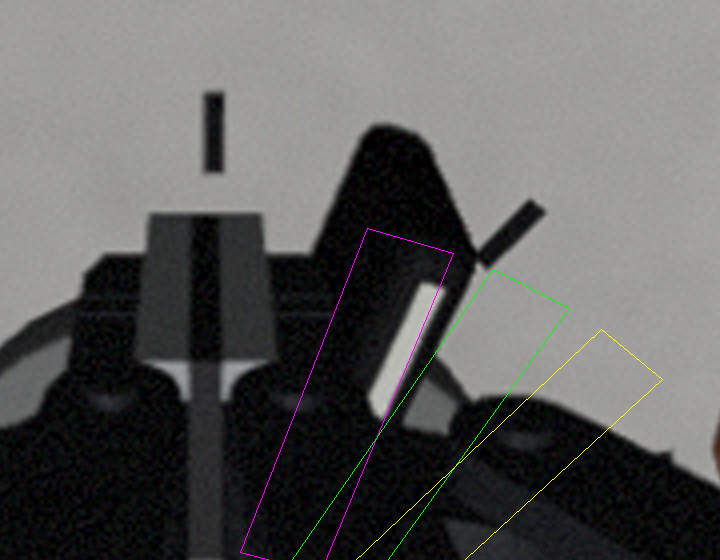

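The tab is at about −0.34, just short of half-way. That matches the contact model, so I'll push a bit further.

Call:
{"api": "play_rows", "payload": {
  "rows": [
    [1,[0.4,0,0],[0,0,0]],
    [1,[0.3,0,0],[0,0,0]],
    [1,[0,0,0],[0,0,0]],
    [1,[0,0,0],[0,0,0]]
  ]
}}

```text
time: 6.8
ee_pos: [0.5111, -0.0549, 0.1087]
tcp_rot: [179.4, 0.0, 73.8]
wrist_force: [0.4, -0.2, -0.7]
opening: 0.0001
```

Run:
```python
from h import *
o=get_obs(); print(o['tcp_rot'],o['ee_pos'],own(o['ee_pos']),o['wrist_force'])
p=camera('wrist'); overlay(p,(-.3,-.5,-.698),'ov6',(200,180,180,140))
```

```text
[1.79415948e+02 7.54409158e-03 7.38432424e+01] [ 0.51106568 -0.05494332  0.10871889] [-0.05802793 -0.03257023] [ 0.41456121 -0.19477359 -0.69546963]
```

View pics/ov6.png

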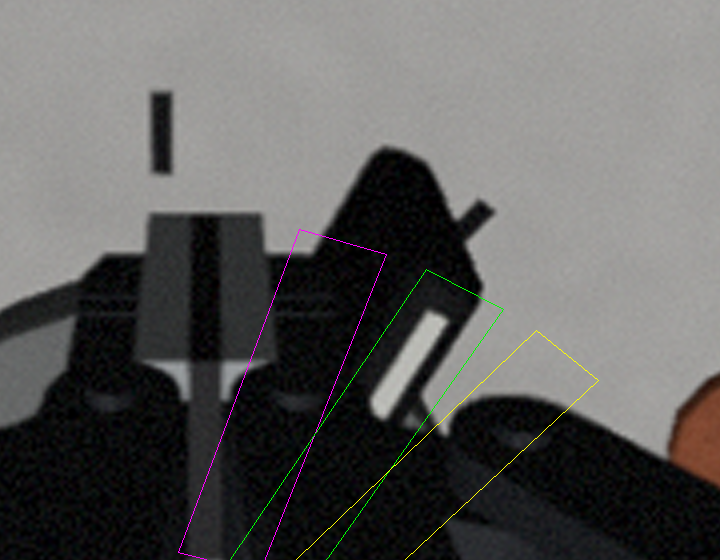

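Call:
{"api": "play_rows", "payload": {
  "rows": [
    [1,[0.4,0.1,0],[0,0,0]],
    [1,[0.3,0.1,0],[0,0,0]],
    [1,[0,0,0],[0,0,0]],
    [1,[0,0,0],[0,0,0]],
    [1,[0,0,0],[0,0,0]]
  ]
}}

```text
time: 7.35
ee_pos: [0.5153, -0.048, 0.1087]
tcp_rot: [179.4, -0.0, 73.9]
wrist_force: [0.1, 0.0, 0.7]
opening: -0.0001
```

Run:
```python
from h import *
o=get_obs(); print(o['tcp_rot'],o['ee_pos'],own(o['ee_pos']),o['wrist_force'])
p=camera('wrist'); overlay(p,(-.3,-.5,-.698),'ov7',(200,180,180,140))
```

```text
[ 1.79423628e+02 -1.11477641e-02  7.38535031e+01] [ 0.51532895 -0.04804204  0.10869154] [-0.05589817 -0.02474289] [0.09222516 0.04245948 0.70868127]
```

View pics/ov7.png

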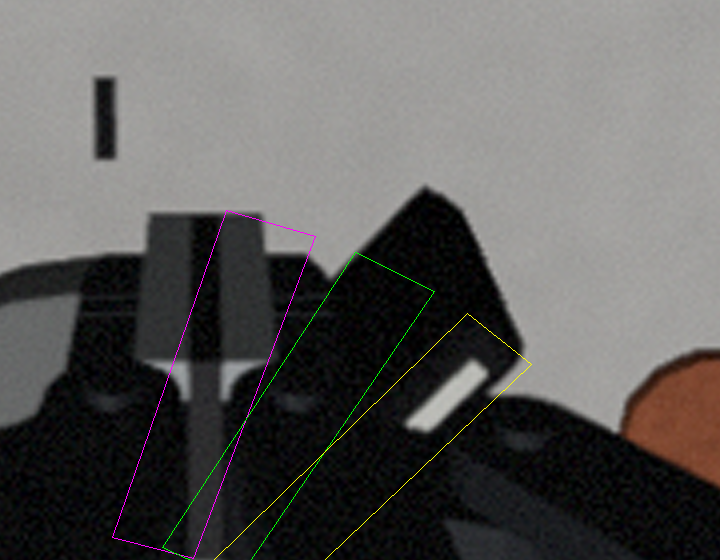

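The tab is now at −0.698, aligned with the yellow overlay. Next is the last click.

Call:
{"api": "play_rows", "payload": {
  "rows": [
    [1,[0.5,0.15,0],[0,0,0]],
    [1,[0.5,0.2,0],[0,0,0]],
    [1,[0.5,0.25,0],[0,0,0]],
    [1,[0.5,0.3,0],[0,0,0]],
    [1,[0.2,0.15,0],[0,0,0]],
    [1,[0,0,0],[0,0,0]],
    [1,[0,0,0],[0,0,0]]
  ]
}}

```text
time: 8.1
ee_pos: [0.5314, -0.0303, 0.1081]
tcp_rot: [179.5, 0.3, 73.7]
wrist_force: [-0.3, -1.5, -0.1]
opening: -0.0001
```

Run:
```python
from h import *
o=get_obs(); print(o['tcp_rot'],o['ee_pos'],own(o['ee_pos']),o['wrist_force'])
p=camera('wrist'); overlay(p,(-.9,-1.1,-1.396),'ov8',(200,180,180,140))
```

```text
[179.53799383   0.30622814  73.73106066] [ 0.53141903 -0.03034343  0.1081061 ] [-0.04549152 -0.00320611] [-0.25085972 -1.53380638 -0.13492155]
```

View pics/ov8.png

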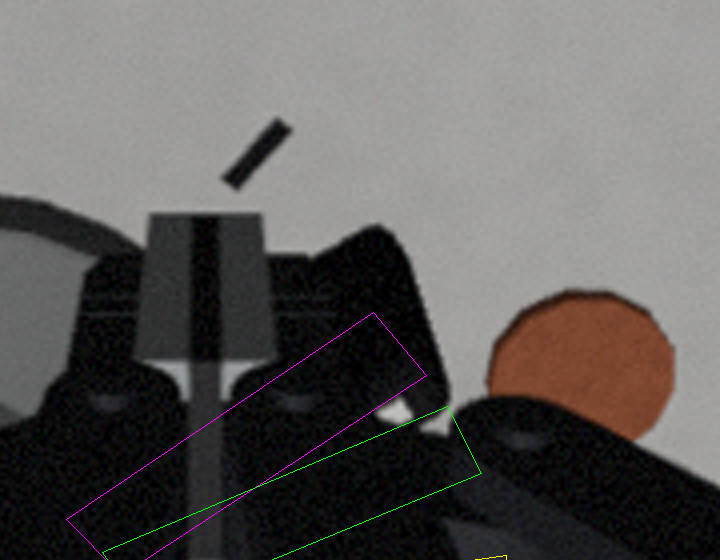

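Call:
{"api": "play_rows", "payload": {
  "rows": [
    [1,[0.35,0.3,0],[0,0,0]],
    [1,[0.3,0.3,0],[0,0,0]],
    [1,[0,0,0],[0,0,0]],
    [1,[0,0,0],[0,0,0]],
    [1,[0,0,0],[0,0,0]]
  ]
}}

```text
time: 8.65
ee_pos: [0.5397, -0.0253, 0.1082]
tcp_rot: [179.5, 0.3, 73.7]
wrist_force: [0.2, 0.6, -0.7]
opening: -0.0003
```

Run:
```python
from h import *
o=get_obs(); print(o['tcp_rot'],o['ee_pos'],own(o['ee_pos']),o['wrist_force'])
p=camera('wrist'); overlay(p,(-.9,-1.1,-1.396),'ov9',(200,180,180,140)); p=camera('side'); save(p,'side9')
```

```text
[179.5208465    0.27659016  73.72279117] [ 0.53968913 -0.0253349   0.10824413] [-0.03898254  0.00394324] [ 0.24212579  0.6043425  -0.72260356]
```

View pics/ov9.png

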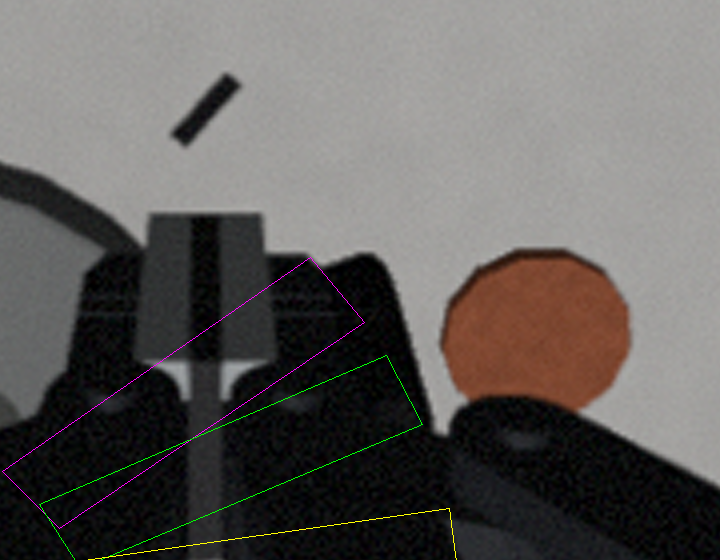

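View pics/side9.png

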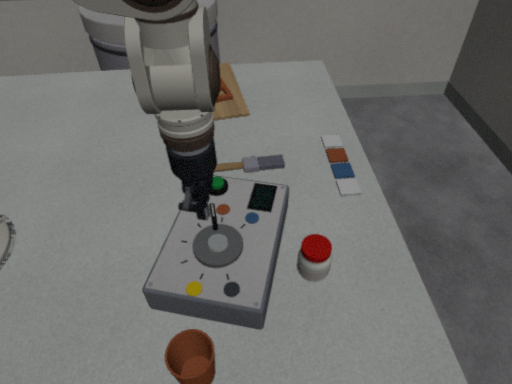

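Run:
```python
from h import *
p=camera('side'); overlay(p,(-1.1,-1.25,-1.396),'sv9',(160,190,120,90))
```

```text
(no output)
```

View pics/sv9.png

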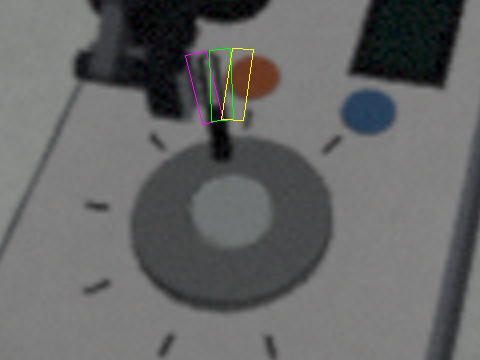

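The tab is at about −1.17 and hasn't sprung on yet. I'll nudge it a little more.

Call:
{"api": "play_rows", "payload": {
  "rows": [
    [1,[0.2,0.3,0],[0,0,0]],
    [1,[0.15,0.25,0],[0,0,0]],
    [1,[0,0,0],[0,0,0]],
    [1,[0,0,0],[0,0,0]],
    [1,[0,0,0],[0,0,0]]
  ]
}}

```text
time: 9.3
ee_pos: [0.5465, -0.0235, 0.1083]
tcp_rot: [179.5, 0.3, 73.7]
wrist_force: [1.1, 0.0, -0.3]
opening: -0.0002
```

Run:
```python
from h import *
o=get_obs(); print(own(o['ee_pos']),o['wrist_force'])
p=camera('side'); overlay(p,(-1.1,-1.25,-1.396),'sv10',(160,190,120,90))
```

```text
[-0.0330063   0.00763339] [ 1.10894013  0.00300273 -0.33226827]
```

View pics/sv10.png

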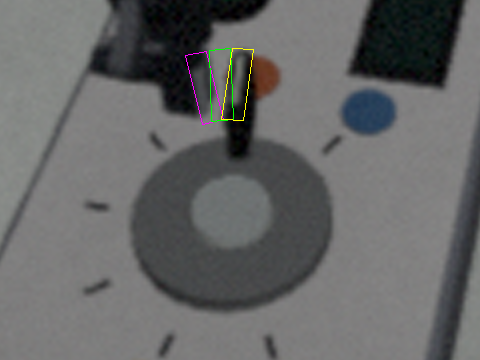

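The tab now lies on the yellow −1.396 outline. I'll back off (own −x), go up, and check from above.

Call:
{"api": "play_rows", "payload": {
  "rows": [
    [1,[-0.5,-1,0],[0,0,0]],
    [1,[-0.5,-2,0],[0,0,0]],
    [1,[0,-1,-2],[0,0,0]],
    [1,[0,0,-3],[0,0,0]],
    [1,[0,0,-2],[0,0,0]],
    [1,[0,0,0],[0,0,0]]
  ]
}}

```text
time: 9.95
ee_pos: [0.4983, -0.0219, 0.179]
tcp_rot: [179.7, 0.3, 73.7]
wrist_force: [-0.0, 0.1, -0.0]
opening: 0.0002
```

Run:
```python
from h import *
o=get_obs(); print(own(o['ee_pos']),o['ee_pos'],o['wrist_force'],o['tcp_rot'])
p=camera('side'); overlay(p,(-1.3,-1.396),'sv11',(160,160,120,120))
w=camera('wrist'); save(w,'wrist11')
print(delta(-.045,.108,.13))
u=[cen(x['pixels']) for x in spotter.trace(p,'start_top')[:1]]; print(u)
for z in (.08,.085,.09,.095,.1): print(z,proj(p,toW([-.045,.108,z],q))[0])
```

```text
[-0.07960032 -0.00453052] [ 0.4983364  -0.02193485  0.1790186 ] [-0.00371952  0.13463057 -0.0469099 ] [179.72308485   0.3398877   73.69656944]
[11.28  3.53  4.57]
[array([193.90532544, 288.36094675])]
0.08 [216.57518898 184.74918223]
0.085 [216.35587222 183.04743858]
0.09 [216.13460669 181.33006456]
0.095 [215.91136729 179.59685135]
0.1 [215.68612855 177.84758656]
```

View pics/sv11.png

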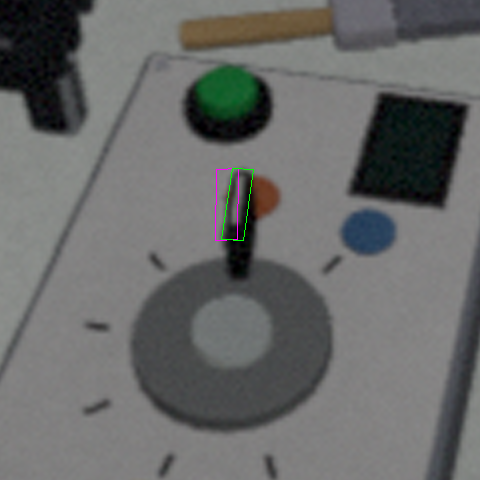

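View pics/wrist11.png

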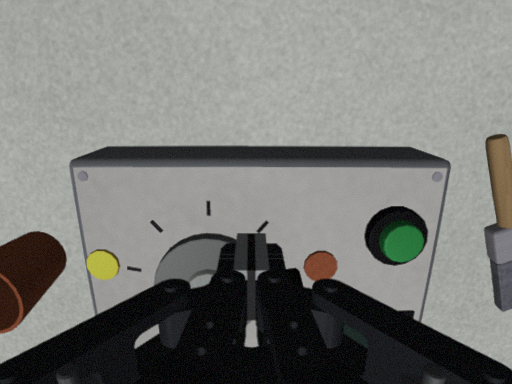

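The tab rests within about 0.04 rad of −1.396 (tolerance 0.13). Now over to the button.

Call:
{"api": "play_rows", "payload": {
  "rows": [
    [1,[3,1,0],[0,0,0]],
    [1,[3,1,0],[0,0,0]],
    [1,[3,1,0.5],[0,0,0]],
    [1,[2,0.5,1],[0,0,0]],
    [1,[0.3,0,1],[0,0,0]],
    [1,[0,0,0],[0,0,0]]
  ]
}}

```text
time: 10.7
ee_pos: [0.5614, 0.0787, 0.1401]
tcp_rot: [-179.5, 0.7, 73.6]
wrist_force: [-0.1, -0.6, 0.1]
opening: 0.0001
```

Run:
```python
from h import *
o=get_obs(); print(own(o['ee_pos']),o['ee_pos'],o['tcp_rot'])
p=camera('side'); overlay(p,(-1.3,-1.396),'sv12',(160,160,120,120))
w=camera('wrist'); overlay(w,(-1.3,-1.396),'wv12',(90,160,200,150))
print(delta(-.045,.108,.1))
```

```text
[-0.04762411  0.10982985] [0.56144865 0.07865152 0.14005528] [-179.47219253    0.66808984   73.58540878]
[-0.09  0.24  4.19]
```

View pics/sv12.png

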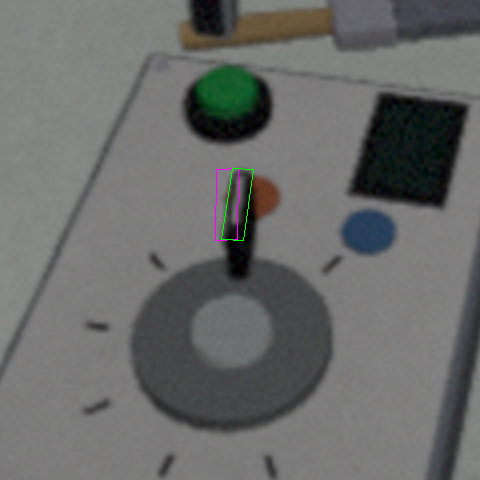

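View pics/wv12.png

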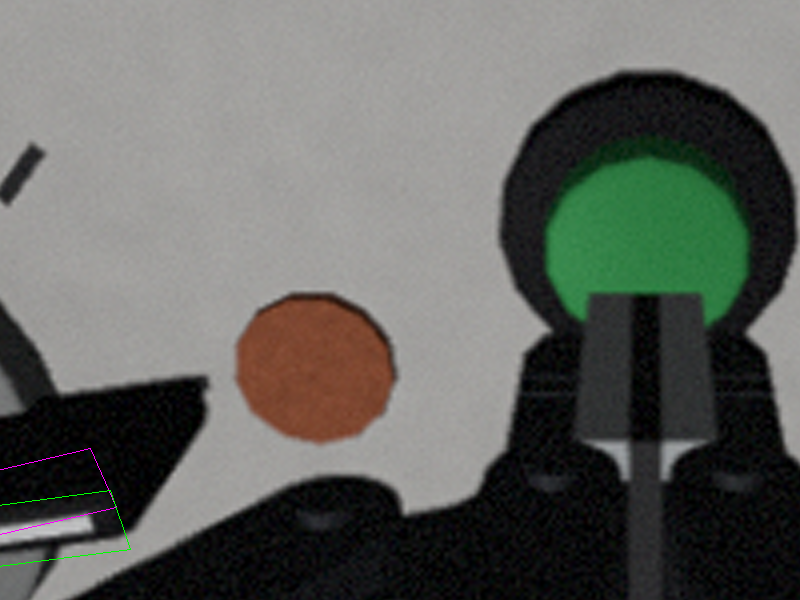

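The dial is at rest on terracotta, at about −1.37. The fingertip is over the button, so I'll go down gently.

Call:
{"api": "play_rows", "payload": {
  "rows": [
    [1,[-0.1,0.2,2],[0,0,0]],
    [1,[0,0,1.2],[0,0,0]],
    [1,[0,0,0.4],[0,0,0]],
    [1,[0,0,0],[0,0,0]]
  ]
}}

```text
time: 11.2
ee_pos: [0.5626, 0.0734, 0.1073]
tcp_rot: [-179.8, 0.6, 73.3]
wrist_force: [0.1, 0.4, 1.3]
opening: 0.0
```

Run:
```python
from h import *
o=get_obs(); print(own(o['ee_pos']),o['ee_pos'],o['wrist_force'])
```

```text
[-0.0449778   0.10510343] [0.56264504 0.07336846 0.10731209] [0.09227387 0.4440863  1.31144121]
```

Call:
{"api": "play_rows", "payload": {
  "rows": [
    [1,[0,0,0.3],[0,0,0]],
    [1,[0,0,0.3],[0,0,0]],
    [1,[0,0,0],[0,0,0]]
  ]
}}

```text
time: 11.5
ee_pos: [0.5631, 0.073, 0.103]
tcp_rot: [-179.9, 0.5, 73.3]
wrist_force: [-1.5, -0.2, 2.0]
opening: 0.0001
```

Call:
{"api": "play_rows", "payload": {
  "rows": [
    [1,[0,0,0.3],[0,0,0]],
    [1,[0,0,0.2],[0,0,0]],
    [1,[0,0,0],[0,0,0]]
  ]
}}

```text
time: 11.8
ee_pos: [0.5634, 0.0731, 0.0989]
tcp_rot: [-180.0, 0.5, 73.3]
wrist_force: [-1.0, -0.9, 4.0]
opening: 0.0002
```

Run:
```python
from h import *
for n in ['wrist','side']: p=camera(n); save(p,n+'13')
print(get_obs()['wrist_force'])
```

```text
[-0.94423053 -0.53587096  4.23496606]
```

View pics/wrist13.png

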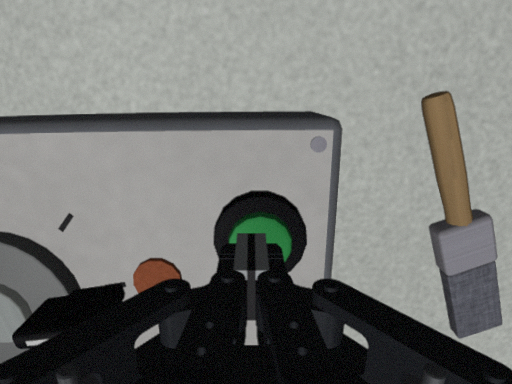

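Force is at 4 N and rising, so the button is going down. I'll push until it bottoms.

Call:
{"api": "play_rows", "payload": {
  "rows": [
    [1,[0,0,0.25],[0,0,0]],
    [1,[0,0,0.15],[0,0,0]],
    [1,[0,0,0.1],[0,0,0]]
  ]
}}

```text
time: 12.2
ee_pos: [0.5635, 0.0731, 0.097]
tcp_rot: [179.9, 0.4, 73.3]
wrist_force: [-6.5, -0.6, 10.7]
opening: -0.0001
```

The force has jumped to 10.7 N at z = 0.097, so the button has bottomed. I'll hold briefly, then lift.

Call:
{"api": "play_rows", "payload": {
  "rows": [
    [1,[0,0,0.05],[0,0,0]],
    [1,[0,0,-0.5],[0,0,0]],
    [1,[0,0,-2],[0,0,0]],
    [1,[0,0,-3],[0,0,0]],
    [1,[0,-1,-3],[0,0,0]],
    [1,[0,-2,-2],[0,0,0]],
    [1,[0,0,0],[0,0,0]],
    [1,[0,0,0],[0,0,0]]
  ]
}}

```text
time: 13.0
ee_pos: [0.5344, 0.0828, 0.2036]
tcp_rot: [180.0, 0.4, 73.3]
wrist_force: [0.8, 0.5, -0.4]
opening: 0.0
```

Run:
```python
from h import *
print(get_obs()['wrist_force'],get_obs()['qd'])
p=camera('side'); overlay(p,(-1.3,-1.396),'sv14',(160,160,120,120)); save(p,'side14')
```

```text
[ 0.7747107   0.47907142 -0.41869435] [ 0.34396311 -0.93048372  0.68718174  0.90098471  0.07864055  0.19188921]
```

View pics/sv14.png

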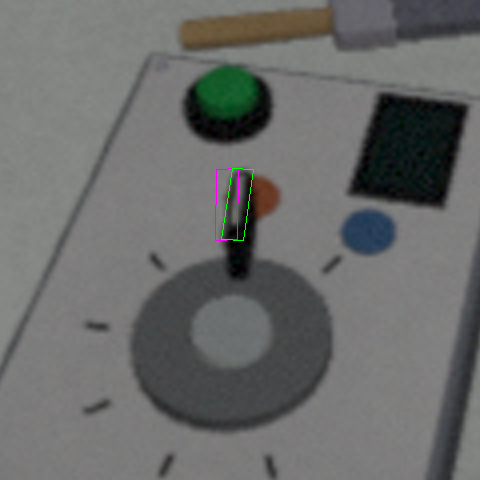

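View pics/side14.png

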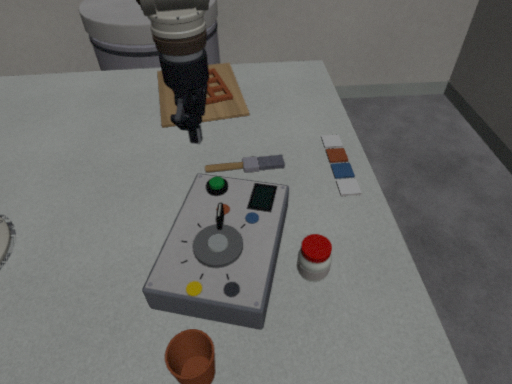

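The force stall suggests it bottomed. But the fingertip was 3 mm off centre, and there was a −6.5 N side force, so it may have touched the housing rim. I have plenty of time, so I'll press again, centred, and look at the pressed button.

Run:
```python
from h import *
print(delta(-.045,.108,.125), get_obs()['tcp_rot'])
```

```text
[0.26 2.98 7.86] [-179.99638144    0.43614358   73.30772679]
```

Call:
{"api": "play_rows", "payload": {
  "rows": [
    [1,[0.2,1.5,1.5],[0,0,0]],
    [1,[0.1,1.4,2.5],[0,0,0]],
    [1,[0,0,2.5],[0,0,0]],
    [1,[0,0,1],[0,0,0]],
    [1,[0,0,0],[0,0,0]]
  ]
}}

```text
time: 13.55
ee_pos: [0.5642, 0.0757, 0.121]
tcp_rot: [-179.7, 0.6, 73.3]
wrist_force: [-0.2, -0.3, 0.1]
opening: -0.0004
```

Run:
```python
from h import *
print(delta(-.045,.108,.103), get_obs()['tcp_rot'],get_obs()['wrist_force'])
w=camera('wrist'); overlay(w,(-1.396,),'wv15',(150,160,200,150))
```

```text
[ 0.04 -0.07  1.8 ] [-179.74243432    0.55591906   73.27850866] [-0.20856484 -0.26993579  0.10777438]
```

View pics/wv15.png

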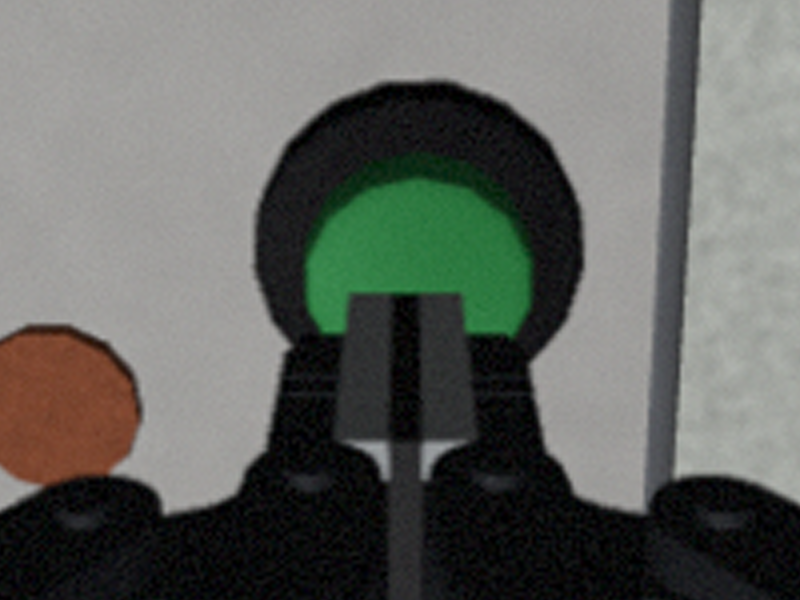

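Call:
{"api": "play_rows", "payload": {
  "rows": [
    [1,[0.1,0,1.4],[0,0,0]],
    [1,[0,0,0.4],[0,0,0]],
    [1,[0,0,0.4],[0,0,0]],
    [1,[0,0,0.3],[0,0,0]],
    [1,[0,0,0.3],[0,0,0]],
    [1,[0,0,0.2],[0,0,0]],
    [1,[0,0,0.2],[0,0,0]]
  ]
}}

```text
time: 14.3
ee_pos: [0.5659, 0.0769, 0.0969]
tcp_rot: [179.7, 0.3, 73.3]
wrist_force: [-6.8, -1.9, 13.1]
opening: 0.0001
```

Run:
```python
from h import *
w=camera('wrist'); overlay(w,(-1.396,),'wv16',(150,160,200,150))
print(get_obs()['wrist_force'],get_obs()['ee_pos'])
```

```text
[-6.88467684 -1.59938576 14.31016404] [0.56586022 0.07690271 0.09689478]
```

View pics/wv16.png

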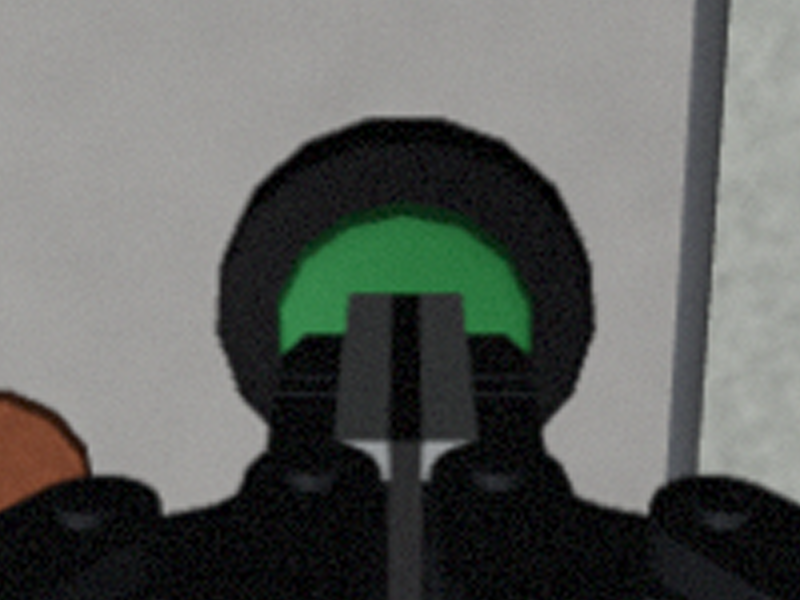

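The same stop came at z = 0.097, this time centred, and the visible dark-green side of the button has shrunk from about 25 px to 10 px. It's fully down, so I'll lift off.

Call:
{"api": "play_rows", "payload": {
  "rows": [
    [1,[0,0,-0.5],[0,0,0]],
    [1,[0,0,-2],[0,0,0]],
    [1,[0,0,-3],[0,0,0]],
    [1,[0,-1,-3],[0,0,0]],
    [1,[0,-2,-2],[0,0,0]],
    [1,[0,0,0],[0,0,0]],
    [1,[0,0,0],[0,0,0]],
    [1,[0,0,0],[0,0,0]]
  ]
}}

```text
time: 15.15
ee_pos: [0.5365, 0.0865, 0.2065]
tcp_rot: [179.6, 0.2, 73.3]
wrist_force: [0.3, 0.1, -0.3]
opening: 0.0001
```

Run:
```python
from h import *
print(get_obs()['wrist_force'],np.abs(get_obs()['qd']).max())
p=camera('side'); overlay(p,(-1.3,-1.396),'sv17',(160,160,120,120)); s=camera('scene'); save(s,'scene17')
```

```text
[ 0.29468098  0.10947816 -0.28195146] 0.6506644407215605
```

View pics/sv17.png

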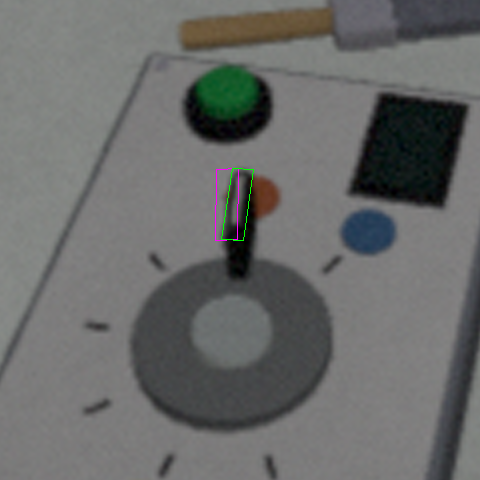

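View pics/scene17.png

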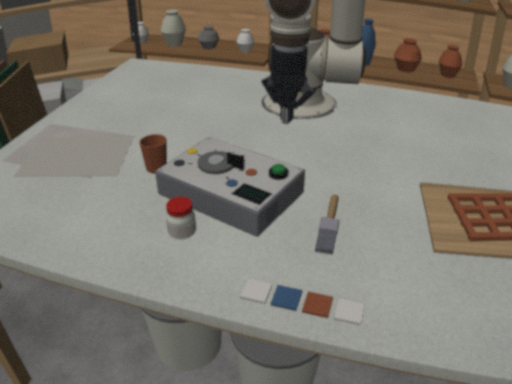

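The tab points at terracotta (at (251,172) in the scene picture), the button is up, and the tub, beaker and brush are where they were.

```bash
python3 -c "
from h import *
print(job_done())"
```

```text
the job is handed in; nothing more can be done
None
```

I pushed the dial's tab with the shut fingertips from about +0.4 rad through 0 and −0.70 to the terracotta chip at −1.396. Then I pressed the green start button right down, let it come up, and handed the job in at about 15 s.

- **Dial:** the last side picture shows the tab within about 0.04 rad of the chip's direction. That is about 3–4 mm at the pointer, against the 12 mm allowed, and it looked the same before and after the presses. The tab started between two click places, and it followed the finger for a while past half-way instead of springing ahead at once.
- **Button:** I pressed it twice, because the first press was about 3 mm off centre and showed a 6.5 N side force. The centred press stopped at the same height (TCP 0.097 m, 13–14 N). It showed the same side force, which I can't explain, but the picture showed the button sunk into its housing. The button is up again.
- **Other items:** the tub, beaker and brush look unmoved by eye in the before and after pictures, and the arm is clear of everything.

The hand-in gives no verdict.

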